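# Weigh an onion in the basket on the hanging spring scale

## Task

Hang the empty birch basket by the middle of its handle on the hook of the spring scale, easing its weight on so the hook is not jerked down, let go, and wait until hook and basket hang still so the empty weight can be read. Then lay the onion gently in the hanging basket and let go, so that the basket hangs upright and still from the hook alone with the onion in it. Leave the tomato, the garlic and the mug where they are.

Things in the scene. Friction and masses are not known exactly. Their poses are not given: they have to be found in the camera images.
- scale: Fixed spring balance on a stand. Origin on the counter, plumb under the hook; y points from hook to column, z up, x away from the robot. Steel base plate 160 x 300 x 12 mm, y -30 to 270 mm. Column 24 mm thick at y = 210 mm, 632 mm high; a bar at 610 mm reaches over the origin and holds a clear tube, 38 mm thick, 392 to 574 mm up, with graduations and a red indicator disc. The hook hangs below.
- hook_seat (a point): Inside bottom of the J-shaped hook of 7 mm steel wire, where a handle rests, 262 mm up when empty. Axes as scale (they tip with the hook). The hook lies in the y-z plane, open to -y: throat y -12.5 to 12.5 mm; the shank rises at y = 16 mm to 75 mm above the seat, then bends back to a damped pivot 105 mm above it, on which the hook can swing; empty, it returns to plumb.
- hook_tip (a point): End of the hook's upturned free tip, centre of the wire: 19 mm to -y of the seat and 22 mm above it; the wire's top is 26 mm above the seat. A handle must pass over it to get in.
- rod (a joint): How far the sprung hook has dipped, m: 0 empty, 0.060 at its stop. Spring stiffness 163 N/m (60 mm per kg), damping 3 N s/m: a bounce dies out in 1 to 2 s.
- basket: Loose rectangular birch-veneer basket, 0.24 to 0.375 kg, 220 mm along x, 190 mm along y; walls 50 mm high, 6 mm thick; floor 6 mm thick. Origin: centre of the underside, z up. It has a stiff upright wooden handle, fixed in the plane y = 0, whose uprights stand at x = -104 and 104 mm. Mass is centred about x = y = 0.
- handle_mid (a point): Middle of the underside of the basket handle's level top bar, 180 mm above basket; axes as basket. The bar is rectangular, straight along x from -93 to 93 mm, 10 mm wide (y) and 16 mm tall: underside 180, top 196 mm above the basket's underside.
- onion: Loose golden-brown onion, 58 mm thick at 20 to 30 mm height, 56 mm tall with a short neck, flat foot; about 0.13 kg (0.09 to 0.18). Origin: centre of the foot, z up. It stands in a row with the tomato and the garlic (in any order) on the chopping board.
- tomato: Loose red tomato, 62 mm thick, 44 mm tall, green star on top, origin at the centre of its foot. Bystander.
- garlic: Loose white garlic bulb, 50 mm thick, 50 mm tall, origin at the centre of its foot. Bystander.
- board: Fixed wooden chopping board 340 x 125 x 12 mm, long side along x, under the three vegetables; origin at the centre of its underside, on the counter.
- mug: Loose white mug, 82 mm wide and 90 mm tall, handle to one side, at the far side of the counter; origin at the centre of its underside. Bystander.
Not all that is in view belongs to the job. What is shaped like the onion but pink or purple is not meant.

How it is judged:
On the way, in this order (a step that is already met when the one before it is completed fails the run):
1. the empty basket hangs level by the middle of its handle on the hook, let go, and hook and basket are still (value of joint rod above 0.008 m and contact force between basket and scale above 0.5 N and x of handle_mid in the frame of hook_seat between -0.03 and 0.03 m and y of handle_mid in the frame of hook_seat between -0.014 and 0.014 m and z of handle_mid in the frame of hook_seat between -0.014 and 0.014 m and height (world z) of basket above 0.02 m and contact force between basket and the fingers below 0.1 N and contact force between basket and the arm below 0.1 N and linear speed of basket below 0.02 m/s and angular speed of basket below 0.12 rad/s and velocity of joint rod between -0.01 and 0.01 m/s and angle between basket's own z axis and vertical below 0.25 rad and not (x of onion in the frame of basket between -0.105 and 0.105 m and y of onion in the frame of basket between -0.09 and 0.09 m and z of onion in the frame of basket between -0.005 and 0.05 m)), for 1 s.
2. the onion lies in the hanging basket, let go (value of joint rod above 0.008 m and contact force between basket and scale above 0.5 N and x of handle_mid in the frame of hook_seat between -0.03 and 0.03 m and y of handle_mid in the frame of hook_seat between -0.014 and 0.014 m and z of handle_mid in the frame of hook_seat between -0.014 and 0.014 m and height (world z) of basket above 0.02 m and contact force between each of basket, onion and the fingers below 0.1 N and contact force between basket and the arm below 0.1 N and x of onion in the frame of basket between -0.105 and 0.105 m and y of onion in the frame of basket between -0.09 and 0.09 m and z of onion in the frame of basket between -0.005 and 0.05 m), for 0.3 s.
At the end, for the whole second after the job is handed in: Basket hangs on the hook alone (bar seated within 14 mm, handle middle within 30 mm, dip over 8 mm), tilted under 20 degrees, slower than 20 mm/s and 0.12 rad/s, hook under 10 mm/s, onion lying in it at under 50 mm/s, both let go. Earlier the empty basket hung still for 1 s, level to 14 degrees (all of step 2 and linear speed of basket below 0.02 m/s and angular speed of basket below 0.12 rad/s and velocity of joint rod between -0.01 and 0.01 m/s and angle between basket's own z axis and vertical below 0.35 rad and linear speed of onion below 0.05 m/s); the robot touches nothing.
It fails at once if the hook is jerked down, faster than 0.4 m/s (the basket dropped onto it) (velocity of joint rod above 0.4 m/s).
It fails at once if the hook is pulled or pressed down to within 10 mm of its stop (value of joint rod above 0.05 m).
It fails at once if the onion is dropped into the basket (moving there at over 0.7 m/s, a fall of about 25 mm) (x of onion in the frame of basket between -0.105 and 0.105 m and y of onion in the frame of basket between -0.09 and 0.09 m and z of onion in the frame of basket between -0.005 and 0.05 m and linear speed of onion above 0.7 m/s).
It fails at once if the tomato, the garlic or the mug is moved more than 30 mm (distance of any of tomato, garlic, mug from where it was at the start of the episode above 0.03 m).
It also fails if it takes over 70 s, if anything falls off the work surface, if the arm or the gripper's body presses on something with over 40 N, if the wrist force passes 120 N, or if a joint passes its speed limit or range.

## Robot

A 6-joint arm with a two-finger parallel gripper is mounted at the origin on the work surface. World frame = base frame: x ahead of the robot, y to its left, z up, the work surface at z = 0. Lengths are in m, angles in rad, forces in N, time in s.
With the tool pointing down it reaches from about 0.3 to 0.75 m from the base axis. Payload 8.5 kg.
Tool frame: the origin (TCP) lies midway between the tips of the shut fingers; the grasp point (between the pads) lies 19 mm behind it; z points along the fingers, y is the line along which they close (so a half turn about z gives the same grasp; the last joint's range is limited). The gripper opens to 85 mm and grips with 20 to 120 N. Pads are 22 mm wide; open, the fingers measure 114 mm over their backs; the gripper's body (76 mm by 85 mm) begins 54 mm behind the grasp point. The pads swing forward as they close: fully open they stand 13 mm farther back than shut.
Start: joints at [0.934, 0.381, 1.297, -0, 1.464, -0.215], TCP at [0.225, 0.502, 0.231] pointing down, gripper open.
Joint ranges: [-3.11, 3.11], [-0.89, 2.33], [0.22, 2.48], [-1.42, 4.56], [0.17, 2.85], [-2.88, 2.88]. Speed limits (rad/s): [2.39, 2.39, 3.14, 3.14, 3.14, 3.14].

## Interface

Orientations are given as a 3x3 rotation matrix whose columns are the frame's x, y, z axes.
In Python, from workcell import env gives the robot as it stands.
- The arm moves only by the shell command python3 -m crank 'ROWS' [FORCE]. ROWS is JSON, one flat list of numbers, 7 for each row, row after row: the shift along the world's x, y, z in units of 50 mm (1.0 is 50 mm), then the turn, a rotation vector about the world's x, y, z in units of 8 degrees (1.0 is 8 degrees), then the finger opening in mm, from 0 to 85.4. A call has 1 to 12 rows; each row shifts and turns the commanded pose from where the row before left it; what a row does not reach is not made up. A row lasts 1/8 s, in which the tool goes at most 62.5 mm and 10.7 degrees, less where a joint would pass 70% of its speed; a pose out of reach is approached as far as the arm can. A call is refused whole if a number of a shift passes 1 or a number of a turn 1, either way. A call with a gripper value outside its range is refused whole. The fingers move at their own pace and stop on an object; FORCE is the grip in N (left out, the last holds). Time passes only in rows, so rows that do not move let the fingers close. It gives the time, the measured TCP pose, the force, the opening and the grip force at its end, in the units of the state.
- env.state(): the state, without advancing time (a new reading comes with each control period).
- env.get_image(name): name is "scene" or "top"; returns the picture (480x640x3 uint8, blue, green, red); there is no depth.
- env.get_calibration(name): a dict with "vfov" (degrees; the focal length in pixels is half the picture's height over the tangent of half this angle, whatever the lens; pixels are square), "cx", "cy" (the principal point, pixels), "k1" (the pictures are not rectified: a ray, as slopes to the right and down, at radius r is drawn at 1 + k1 r^2 times it, then the intrinsics apply), "R" (3x3) and "t" (3): a world point X has camera coordinates R X + t. Camera axes: x right, y down, z forward; pixel columns grow to the right and rows downward; lengths in m; the calibration is good to about 2 mm. A picture is of the moment at which its call begins. get_calibration takes no time and is no camera call.
- env.sign_off(): hands the job in; it is judged then, once.
Trained networks look in the newest picture that a camera, given by its name, has taken for a name from the list of things; names that differ only in an ending like _2 or _b are one class to them, and where a whole thing is asked for, a point or a joint stands for the part that bears it (a point fixed in the world has none). Each returns a list of dicts, best first, with "p" (0 to 1); they miss things now and then, are a little off and sometimes report something else, mostly with a low value. They report only what shows in the picture. A call takes as long as a camera call. They do not tell look-alikes from the thing itself.
- env.silhouettes(camera, thing): "mask" (480x640 bool, what is visible of it) and "rect" ([centre column, centre row, width, height] as shares, 0 to 1, of the picture: columns of its width, rows of its height, round what is visible of it).
- env.pinpoint(camera, thing): "centre" ([column, row] as shares, 0 to 1, of the picture: columns of its width, rows of its height: a listed point, or the origin of a listed thing).
The state is a dict: "t": time; "joint_pos": joint angles; "joint_velocities": joint speeds; "joint_torque": joint torques, N m; "position": TCP position; "ee_rot": TCP orientation; "ft_force": force on the tool from outside, world axes, zero at the start; "moment": the same for the moment, N m; "finger_gap": opening from 0.0 (shut) to 1.0 (fully open); "gripper_force": force on a finger pad.
Only numpy, scipy, OpenCV 4.12 (cv2) and the standard library are available. Lean on these libraries where they do the work, as an engineer would, in place of code of your own. Each camera call takes 0.05 s, during which the arm holds its last target. There are 200 camera calls.

## Working session

There is one attempt and no reset: what is moved stays moved. The work goes in short steps, Python scripts to look and compute and a shell command to move; the robot and the scene stay as the last step left them, time stands still between calls to the robot, and variables do not carry over. Pictures are saved under pics/ and viewed, at most 10 in all, crops included, and the job is handed in when it is done.

```bash
ls; mkdir -p pics; cat > h.py <<'E'
import numpy as np, cv2
from workcell import env
def cal(n):
    c=env.get_calibration(n); f=240/np.tan(np.radians(c["vfov"])/2)
    return c,f,np.array(c["R"]),np.array(c["t"])
def ray(n,u,v):
    c,f,R,t=cal(n); d=np.array([(u-c["cx"])/f,(v-c["cy"])/f]); s=d.copy()
    for _ in range(30): s=d/(1+c["k1"]*(s@s))
    w=R.T@np.array([s[0],s[1],1]); return -R.T@t, w/np.linalg.norm(w)
def onz(n,u,v,z):
    o,d=ray(n,u,v); return o+d*(z-o[2])/d[2]
def proj(n,X):
    c,f,R,t=cal(n); p=R@np.array(X)+t; s=p[:2]/p[2]; s=s*(1+c["k1"]*(s@s)); return s*f+[c["cx"],c["cy"]]
def tri(a,b):
    A=np.zeros((3,3));B=np.zeros(3)
    for o,d in (a,b):
        P=np.eye(3)-np.outer(d,d);A+=P;B+=P@o
    X=np.linalg.solve(A,B); return X,[np.linalg.norm(np.cross(X-o,d)) for o,d in (a,b)]
def pin(n,th,k=3):
    return [(round(r["p"],2),np.round(np.array(r["centre"])*[640,480],1)) for r in env.pinpoint(n,th)[:k]]
E
python3 - <<'E'
from h import *
for n in("scene","top"):
    cv2.imwrite(f"pics/{n}0.png",env.get_image(n)); print(n,-cal(n)[2].T@cal(n)[3])
for th in "hook_seat hook_tip handle_mid basket onion tomato garlic mug scale board".split():
    for n in("scene","top"): print(th,n,pin(n,th))
print(env.state())
E
```

```text
pics
scene [ 1.17853022 -0.76430081  0.93970963]
top [ 0.48933054 -0.1340521   1.39240759]
hook_seat scene [(0.57, array([392.1, 148.8]))]
hook_seat top [(0.47, array([185.3, 256.5]))]
hook_tip scene [(0.52, array([384.7, 143.9]))]
hook_tip top [(0.56, array([188.8, 260. ])), (0.25, array([383.2, 264.4]))]
handle_mid scene [(0.96, array([303.3, 239.9]))]
handle_mid top [(0.77, array([308.3, 265.4]))]
basket scene [(0.87, array([308.2, 295.3]))]
basket top [(0.65, array([312.1, 267.4]))]
onion scene [(0.88, array([187.9, 389.5])), (0.81, array([146.4, 359.3])), (0.78, array([237.9, 350.3]))]
onion top [(0.73, array([425.3, 266.3])), (0.7, array([426.3, 308.9])), (0.63, array([382.6, 263. ]))]
tomato scene [(0.8, array([211.4, 322.9]))]
tomato top [(0.75, array([377.6, 298. ])), (0.62, array([381.1, 264.7]))]
garlic scene [(0.61, array([271.3, 365.7]))]
garlic top [(0.73, array([383. , 237.1]))]
mug scene [(0.89, array([410.9, 355.1]))]
mug top [(0.57, array([308.4, 171.2]))]
scale scene [(0.87, array([384.6, 234.8]))]
scale top [(0.96, array([209.7, 262.3]))]
board scene [(0.79, array
[... 173 characters left out ...]
58200e+00, -2.15279575e-01]), 'joint_velocities': array([ 0.00310862,  0.00066628, -0.00171915,  0.00097751, -0.00017174,
       -0.00122285]), 'joint_torque': array([-1.03005896e-04, -4.48333204e+01, -2.31468487e+01, -2.10620719e-04,
        4.53618395e-04,  1.81357308e-06]), 'position': array([0.22515962, 0.50177737, 0.23132472]), 'ee_rot': array([[-9.12349736e-01,  4.09411722e-01,  1.63126310e-05],
       [ 4.09411722e-01,  9.12349736e-01,  3.00895249e-07],
       [-1.47596346e-05,  6.95310407e-06, -1.00000000e+00]]), 'ft_force': array([-0.76749583,  0.2812752 , -0.07014356]), 'moment': array([-0.04419206,  0.04995837,  0.0152547 ]), 'gripper_force': 0.0, 'finger_gap': 1.0014448879738216}
```

View pics/scene0.png

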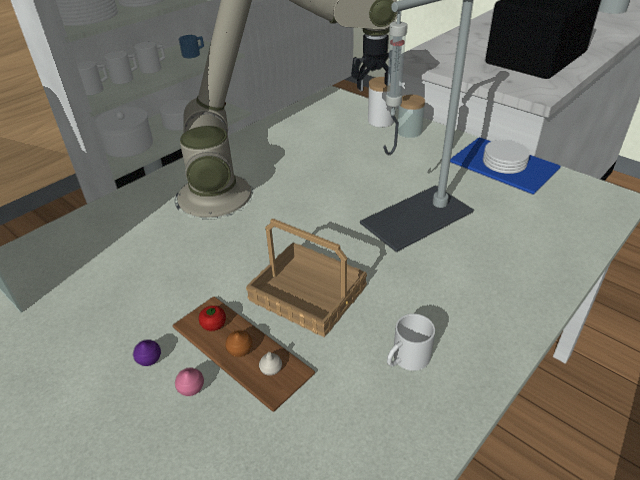

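View pics/top0.png

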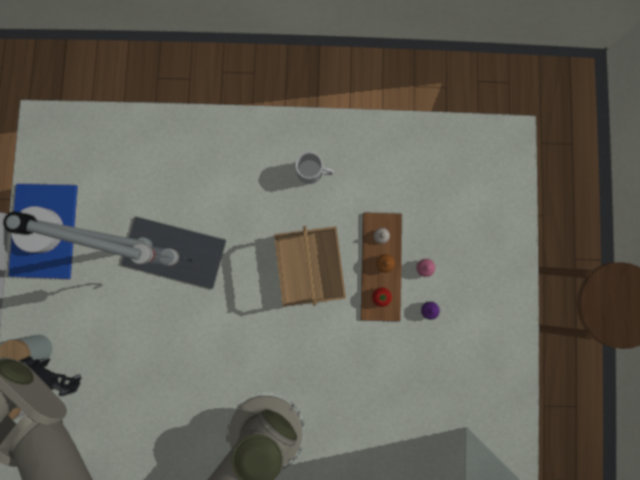

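```bash
python3 - <<'E'
from h import *
T=lambda a,b:tri(ray("scene",*a),ray("top",*b))
for nm,a,b in [("seat",(392.1,148.8),(185.3,256.5)),("tip",(384.7,143.9),(188.8,260)),("hmid",(303.3,239.9),(308.3,265.4)),("basket",(308.2,295.3),(312.1,267.4)),("scale",(384.6,234.8),(209.7,262.3)),("onion c",(237.9,350.3),(382.6,263)),("mug",(410.9,355.1),(308.4,171.2))]:
    print(nm,*T(a,b))
for z in(0,.012,.025): print(z,onz("scene",237.9,350.3,z),onz("top",382.6,263,z))
# handle bar direction: handle + scale column masks
for n,th in(("top","basket"),("top","scale"),("top","board")):
    r=env.silhouettes(n,th)[0]; m=r["mask"].astype(np.uint8); print(th,r["p"],cv2.minAreaRect(cv2.findNonZero(m)))
E
```

```text
seat [0.52369274 0.19418504 0.27047461] [np.float64(0.00028509093518401264), np.float64(0.00028509093518408696)]
tip [0.5134857  0.17873446 0.28766435] [np.float64(0.001385427653334375), np.float64(0.0013854276533342576)]
hmid [ 0.5119021  -0.11790564  0.16898215] [np.float64(0.0006972242186001173), np.float64(0.0006972242186001157)]
basket [ 0.51352434 -0.12320402 -0.00612255] [np.float64(0.005508919580202299), np.float64(0.0055089195802024305)]
scale [ 0.51587452  0.19752654 -0.01081496] [np.float64(0.0002820557119203849), np.float64(0.0002820557119204855)]
onion c [ 0.5276025  -0.35037554  0.00892898] [np.float64(0.0034201139463550427), np.float64(0.00342011394635493)]
mug [ 0.81625792 -0.10662764 -0.00259297] [np.float64(0.0011931757949251289), np.float64(0.001193175794925034)]
0 [ 0.51894252 -0.34891302  0.        ] [ 0.53000427 -0.34906453  0.        ]
0.012 [ 0.52736539 -0.35421748  0.012     ] [ 0.52965374 -0.34721152  0.012     ]
0.025 [ 0.53649016 -0.35996398  0.025     ] [ 0.52927399 -0.34520409  0.025     ]
basket 0.79 ((308.9094543457031, 265.0125427246094), (76.65331268310547, 63.8218879699707), 82.11685943603516)
scale 0.83 ((112.84479522705078, 236.166748046875), (220.7875518798828, 52.4802360534668), 14.500167846679688)
board 0.63 ((381.0, 266.0), (108.0, 40.0), 90.0)
```

The scene view shows the basket with its handle bar from about (270,222) to (342,247), the hook at (390,150), and the onion on the board between the tomato and the garlic at (238,345). In the top view the basket is at (310,265), the onion at (386,263), and the base plate corners are near (136,218), (225,241), (212,288) and (121,264). Next I'll look closer to get the angles.

```bash
python3 - <<'E'
from h import *
t=cv2.imread("pics/top0.png"); s=cv2.imread("pics/scene0.png")
a=cv2.resize(t[210:320,110:350],None,fx=3.3,fy=3.3,interpolation=cv2.INTER_CUBIC)[:300]
a=cv2.resize(t[210:320,110:350],(792,363),interpolation=cv2.INTER_CUBIC)
b=cv2.resize(s[100:170,340:440],(330,231),interpolation=cv2.INTER_CUBIC)
c=cv2.resize(s[205:275,250:370],(396,231),interpolation=cv2.INTER_CUBIC)
o=np.zeros((594,792,3),np.uint8); o[:363]=a; o[363:,:330]=b; o[363:,340:736]=c
cv2.imwrite("pics/crop1.png",o)
for n in("scene","top"):
    for i in range(3):
        env.get_image(n); print(n,[pin(n,x,1) for x in("hook_seat","hook_tip","handle_mid","onion")])
m=(t.max(2)<75).astype(np.uint8); m[:, :115]=0;m[:,235:]=0;m[:205]=0;m[300:]=0
k,l,st,_=cv2.connectedComponentsWithStats(m); j=1+st[1:,4].argmax(); r=cv2.minAreaRect(cv2.findNonZero((l==j).astype(np.uint8)));print(st[j],r)
P=[onz("top",*q,.012)for q in cv2.boxPoints(r)];print(np.round(P,4))
E
```

```text
scene [[(0.55, array([388.7, 149.3]))], [(0.62, array([383.3, 146.4]))], [(0.59, array([305.2, 239.6]))], [(0.94, array([190.9, 389.8]))]]
scene [[(0.45, array([389.5, 149.6]))], [(0.72, array([383.6, 146.8]))], [(0.65, array([304.3, 239. ]))], [(0.68, array([192.8, 388.6]))]]
scene [[(0.55, array([382.5, 145.8]))], [(0.5, array([387., 146.]))], [(0.76, array([302.1, 238.4]))], [(0.93, array([148.8, 359.5]))]]
top [[(0.5, array([184.9, 259.8]))], [(0.36, array([189.8, 262.9]))], [(0.94, array([307.8, 263.5]))], [(0.82, array([425.4, 266.5]))]]
top [[(0.35, array([186.7, 258.3]))], [], [(0.84, array([310.9, 265.8]))], [(0.8, array([428.1, 308.2]))]]
top [[(0.62, array([188.2, 259.4]))], [(0.58, array([194.5, 262.1]))], [(0.78, array([306.9, 265.3]))], [(0.64, array([425.5, 268.7]))]]
[ 121  218  104   70 3660] ((172.83938598632812, 252.5103759765625), (95.43498229980469, 50.13517379760742), 14.743562698364258)
[[0.4997 0.4723 0.012 ]
 [0.6533 0.4419 0.012 ]
 [0.5855 0.1466 0.012 ]
 [0.4335 0.1793 0.012 ]]
```

View pics/crop1.png

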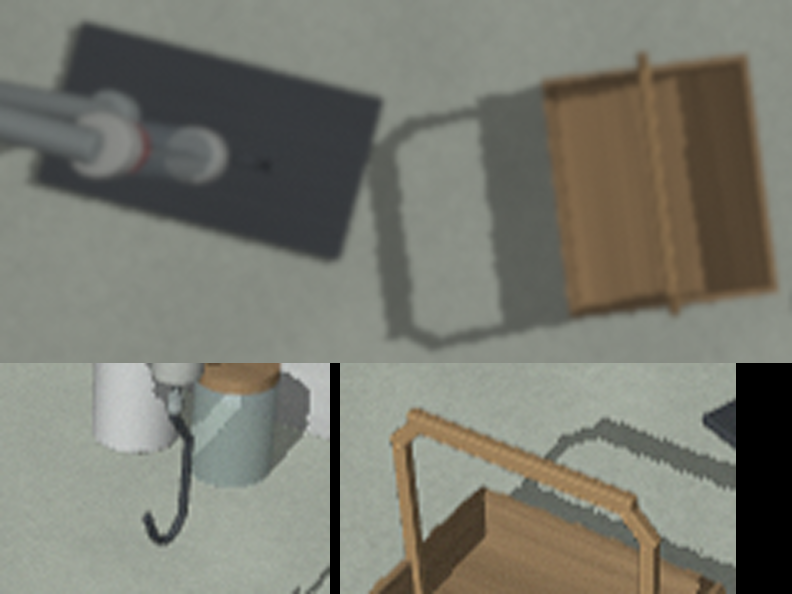

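The crop (scale 3.3) shows sharp plate corners, the basket rim corners, the bar ends and the hook's J bottom at about (163,180 in its own sub-picture). I'll fit the two poses from these corners.

```bash
python3 - <<'E'
from h import *
from scipy.optimize import least_squares
tp=lambda x,y:np.array([x/3.3+110-.35,y/3.3+210-.35])
def fit(loc,pix,x0):
    loc=np.array(loc)
    def W(p): c,s=np.cos(p[2]),np.sin(p[2]); return np.c_[p[0]+c*loc[:,0]-s*loc[:,1],p[1]+s*loc[:,0]+c*loc[:,1],loc[:,2]]
    f=lambda p:np.concatenate([proj(n,w)-q for w,(n,q) in zip(W(p),pix)])
    r=least_squares(f,x0); print(np.round(r.x,4),np.round(r.fun.reshape(-1,2),1).tolist()); return r.x
T=lambda *l:[("top",tp(*q)) for q in l]
# plate: image up=+x world ; left=+y
sp=fit([(.08,.27,.012),(.08,-.03,.012),(-.08,-.03,.012),(-.08,.27,.012)],T((80,22),(382,100),(340,262),(33,183)),[.52,.2,.2])
bp=fit([(.11,.095,.05),(.11,-.095,.05),(-.11,-.095,.05),(-.11,.095,.05)],T((543,80),(745,57),(777,290),(570,315)),[.51,-.12,.1])
for nm,p,L in(("seat",sp,(0,0,.262)),("tip",sp,(0,-.019,.284)),("bar top mid",bp,(0,0,.196)),("bar L",bp,(-.093,0,.196)),("bar R",bp,(.093,0,.196))):
    c,s=np.cos(p[2]),np.sin(p[2]); X=[p[0]+c*L[0]-s*L[1],p[1]+s*L[0]+c*L[1],L[2]]
    print(nm,np.round(X,4),proj("scene",X),proj("top",X))
# onion segmentation by colour: orange
for n,(u0,u1,v0,v1) in(("scene",(225,252,328,358)),("top",(370,402,252,276))):
    im=cv2.imread(f"pics/{n}0.png"); h=cv2.cvtColor(im[v0:v1,u0:u1],cv2.COLOR_BGR2HSV).astype(int)
    m=(h[...,1]>185)&(h[...,2]>90)&(h[...,0]<25)
    k,l,st,ce=cv2.connectedComponentsWithStats(m.astype(np.uint8)); j=1+st[1:,4].argmax(); u,v=ce[j]+[u0,v0];print(n,st[j]+[u0,v0,0,0,0],u,v,onz(n,u,v,.037))
for n in("top","scene"):
    for r in env.silhouettes(n,"onion"): 
        m=r["mask"];v,u=np.nonzero(m);print(n,r["p"],u.mean(),v.mean(),len(u),cv2.imread(f"pics/{n}0.png")[m].mean(0))
E
```

```text
[ 0.5168  0.1926 -0.2179] [[0.1, -0.2], [0.2, -0.5], [-0.5, 0.3], [0.2, 0.3]]
[ 0.514  -0.1188  0.1524] [[-0.2, -0.3], [0.4, -0.9], [-0.2, 0.5], [-0.0, 0.7]]
seat [0.5168 0.1926 0.262 ] [389.16972607 151.1467155 ] [186.64417527 259.26904302]
tip [0.5127 0.1741 0.284 ] [383.77607232 145.73171587] [191.41405909 260.84674915]
bar top mid [ 0.514  -0.1188  0.196 ] [303.43815402 231.18379578] [308.70092862 264.62199239]
bar L [ 0.4221 -0.1329  0.196 ] [270.50753016 218.00332213] [312.88271084 299.02087279]
bar R [ 0.6059 -0.1047  0.196 ] [338.69128123 245.29333736] [304.57392775 230.61958756]
scene [233 332   1   1   1] 233.0 332.0 [ 0.49813199 -0.33895525  0.037     ]Traceback (most recent call last):
  File "<stdin>", line 20, in <module>
ValueError: attempt to get argmax of an empty sequence
```

Both fits agree with the pictures to under 1 px. The seat is at (0.517, 0.193) with the scale yawed -12.5°. The basket is at (0.514, -0.119), yawed +8.7°. I'll grip the bar 50 mm to the robot's side of its middle with the tool tilted 40°, so the gripper stays clear of the hook and tube. First I move to a pre-grasp pose.

```bash
python3 -m crank '[0.36,-0.9,0.07,0,0,0.69,85, 0.36,-0.9,0.07,0,0,0.69,85, 0.36,-0.9,0.07,0,0,0.69,85, 0.36,-0.9,0.07,0,0,0.69,85, 0.36,-0.9,0.07,0,0,0.69,85, 0.36,-0.9,0.07,0,0,0.69,85, 0.36,-0.9,0.07,0.126,-0.823,0,85, 0.36,-0.9,0.07,0.126,-0.823,0,85, 0.36,-0.9,0.07,0.126,-0.823,0,85, 0.36,-0.9,0.07,0.126,-0.823,0,85, 0.36,-0.9,0.07,0.126,-0.823,0,85, 0.36,-0.9,0.07,0.126,-0.823,0,85]' 120
cat >> h.py <<'E'
def to(X,R):
    from scipy.spatial.transform import Rotation as Ro
    s=env.state(); print("t",round(s["t"],2),"pos",np.round(s["position"],4),"F",np.round(s["ft_force"],1),"gap",round(s["finger_gap"],3))
    print("d units",np.round((np.array(X)-s["position"])/.05,2),"rot units",np.round(np.degrees(Ro.from_matrix(np.array(R)@s["ee_rot"].T).as_rotvec())/8,2))
def tool(yaw,tilt):  # tool y along frame y (yaw), leaning back toward -x by tilt
    c,s=np.cos(yaw),np.sin(yaw); y=np.array([-s,c,0]); z=np.array([c*np.sin(tilt),s*np.sin(tilt),-np.cos(tilt)]); return np.c_[np.cross(y,z),y,z]
E
python3 -c "
from h import *
to([.4767,-.1247,.1734],tool(.1524,np.radians(40)))"
```

```text
t: 4.25
position: [0.4401, -0.0359, 0.2736]
ee_rot: [[-0.76, -0.155, 0.631], [-0.121, 0.988, 0.096], [-0.639, -0.003, -0.77]]
ft_force: [2.6, 1.6, -0.3]
finger_gap: 0.995
gripper_force: 0.0
t 4.25 pos [ 0.4401 -0.0359  0.2736] F [ 2.6  1.6 -0.3] gap 0.995
d units [ 0.73 -1.78 -2.  ] rot units [ 0.03 -0.04 -0.02]
```

```bash
python3 -m crank '[0.36,-0.89,0,0,0,0,60, 0.37,-0.89,0,0,0,0,60, 0,0,-0.5,0,0,0,60, 0,0,-0.5,0,0,0,60, 0,0,-0.5,0,0,0,60, 0,0,-0.5,0,0,0,60, 0,0,0,0,0,0,60]'
python3 -c "
from h import *
to([.4767,-.1247,.1734],tool(.1524,np.radians(40)))
a=env.get_image('scene');b=env.get_image('top')
cv2.imwrite('pics/g1.png',np.hstack([cv2.resize(a[180:350,220:390],(400,400)),cv2.resize(b[190:330,240:380],(400,400))]))"
```

```text
t: 5.12
position: [0.4916, -0.1094, 0.1936]
ee_rot: [[-0.79, -0.134, 0.599], [-0.105, 0.991, 0.084], [-0.605, 0.003, -0.797]]
ft_force: [0.4, 0.2, -0.1]
finger_gap: 0.705
gripper_force: 0.0
t 5.12 pos [ 0.4916 -0.1094  0.1936] F [ 0.4  0.2 -0.1] gap 0.705
d units [-0.3  -0.31 -0.4 ] rot units [ 0.03 -0.35  0.13]
```

View pics/g1.png

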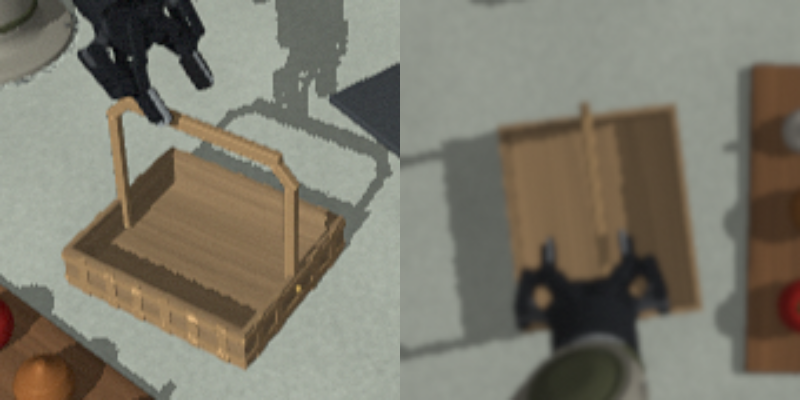

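The picture shows the gripper straddling the robot-side end of the bar, with the fingers above it. The pose fell short of what was commanded, so I'll check for a joint near its limit.

```bash
python3 -m crank '[0,0,0,0,0,0,60, 0,0,0,0,0,0,60]'; python3 -c "
from h import *
print(np.round(env.state()['joint_pos'],3)); to([.4767,-.1247,.1734],tool(.1524,np.radians(30)))"
```

```text
t: 5.48
position: [0.4918, -0.1103, 0.1948]
ee_rot: [[-0.788, -0.133, 0.601], [-0.105, 0.991, 0.081], [-0.606, 0.001, -0.795]]
ft_force: [-0.7, -0.8, -0.3]
finger_gap: 0.7
gripper_force: 0.0
[-0.702  0.16   1.919  0.736  0.735 -2.883]
t 5.47 pos [ 0.4918 -0.1103  0.1948] F [-0.7 -0.8 -0.3] gap 0.7
d units [-0.3  -0.29 -0.43] rot units [-0.14  0.91  0.14]
```

Joint 6 is at its stop (-2.88). The grasp is symmetric, so I'll back up and turn the tool half a turn about its own axis.

```bash
python3 -m crank '[0,0,1,0,0,0,60, 0,0,1,0.6,0.08,-0.795,60, 0,0,0,0.75,0.1,-0.99,60, 0,0,0,0.75,0.1,-0.99,60, 0,0,0,0.75,0.1,-0.99,60, 0,0,0,0.75,0.1,-0.99,60, 0,0,0,0.75,0.1,-0.99,60, 0,0,0,0.75,0.1,-0.99,60, 0,0,0,0.75,0.1,-0.99,60, 0,0,0,0.75,0.1,-0.99,60, 0,0,0,0.75,0.1,-0.99,60, 0,0,0,0.75,0.1,-0.99,60]' | head -3
python3 -m crank '[0,0,0,0.75,0.1,-0.99,60, 0,0,0,0.75,0.1,-0.99,60, 0,0,0,0.75,0.1,-0.99,60, 0,0,0,0.75,0.1,-0.99,60, 0,0,0,0.75,0.1,-0.99,60, 0,0,0,0.75,0.1,-0.99,60, 0,0,0,0.75,0.1,-0.99,60, 0,0,0,0,0,0,60]'
python3 -c "
from h import *
print(np.round(env.state()['joint_pos'],3)); to([.4767,-.1247,.1734],tool(.1524,np.radians(40))@np.diag([-1,-1,1]))"
```

```text
t: 6.98
position: [0.4916, -0.11, 0.2945]
ee_rot: [[0.117, 0.789, 0.604], [0.975, -0.207, 0.082], [0.189, 0.579, -0.793]]
t: 7.98
position: [0.4916, -0.1101, 0.2945]
ee_rot: [[0.779, 0.167, 0.604], [0.15, -0.985, 0.079], [0.608, 0.03, -0.793]]
ft_force: [0.2, 0.5, 0.8]
finger_gap: 0.705
gripper_force: 0.0
[-0.702  0.03   1.733  0.571  0.983  0.464]
t 7.97 pos [ 0.4916 -0.1101  0.2945] F [0.2 0.5 0.8] gap 0.705
d units [-0.3  -0.29 -2.42] rot units [ 0.26 -0.28 -0.11]
```

```bash
python3 -m crank '[-0.3,-0.29,0,0.26,-0.28,-0.11,60, 0,0,-0.5,0,0,0,60, 0,0,-0.5,0,0,0,60, 0,0,-0.5,0,0,0,60, 0,0,-0.5,0,0,0,60, 0,0,-0.42,0,0,0,60, 0,0,0,0,0,0,60]'
python3 -c "
from h import *
print(np.round(env.state()['joint_pos'],3)); to([.4767,-.1247,.1734],tool(.1524,np.radians(40))@np.diag([-1,-1,1]))"
```

```text
t: 8.85
position: [0.4764, -0.1243, 0.1724]
ee_rot: [[0.758, 0.152, 0.634], [0.116, -0.988, 0.099], [0.642, -0.002, -0.767]]
ft_force: [0.7, -0.5, -0.2]
finger_gap: 0.701
gripper_force: 0.0
[-0.792  0.189  2.002  0.909  0.721 -0.01 ]
t 8.85 pos [ 0.4764 -0.1243  0.1724] F [ 0.7 -0.5 -0.2] gap 0.701
d units [ 0.01 -0.01  0.02] rot units [-0.01 -0.01 -0.  ]
```

```bash
python3 -m crank '[0,0,0,0,0,0,0, 0,0,0,0,0,0,0, 0,0,0,0,0,0,0, 0,0,0,0,0,0,0, 0,0,0,0,0,0,0, 0,0,0,0,0,0,0]' 120 | tail -2
python3 -m crank '[0,0,0.2,0,0,0,0, 0,0,0.4,0,0,0,0, 0,0,0.6,0,0,0,0, 0,0,0.6,0,0,0,0, 0,0,0.6,0,0,0,0, 0,0,0.6,0,0,0,0, 0,0,0,0,0,0,0]'
python3 -c "
from h import *
a=env.get_image('scene');b=env.get_image('top')
print(env.state()['moment'])
cv2.imwrite('pics/g2.png',np.hstack([cv2.resize(a[150:320,220:390],(400,400)),cv2.resize(b[190:330,240:380],(400,400))]))"
```

```text
finger_gap: 0.101
gripper_force: 117.9
t: 10.48
position: [0.4768, -0.1245, 0.3241]
ee_rot: [[0.756, 0.151, 0.636], [0.116, -0.989, 0.097], [0.644, 0.001, -0.765]]
ft_force: [-0.0, 0.3, -4.8]
finger_gap: 0.093
gripper_force: 117.5
[-0.05921976  0.83915999 -0.03680741]
```

View pics/g2.png

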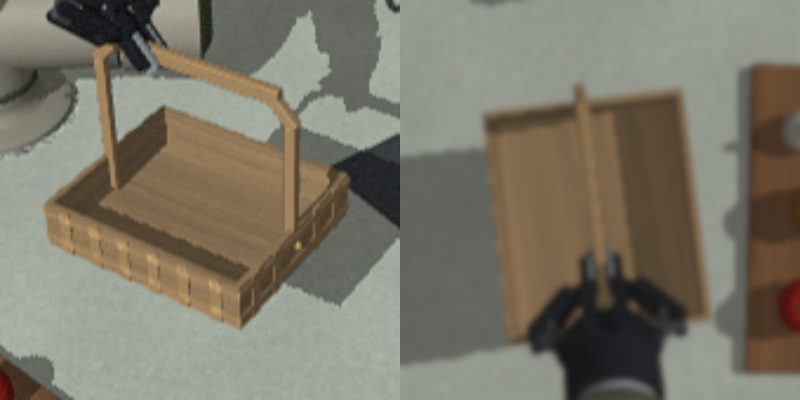

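The basket is lifted and looks roughly level. In the crops the far bar end is near (280,90) and the near bottom corner near (240,328). I'll check tilt and pose against the predicted points.

```bash
cat >> h.py <<'E'
def fit6(obs,x0):
    from scipy.optimize import least_squares
    from scipy.spatial.transform import Rotation as Ro
    f=lambda p:np.concatenate([proj(n,Ro.from_euler("zyx",p[3:]).apply(L)+p[:3])-q for n,L,q in obs]+[p[4:]*3])
    r=least_squares(f,x0); print(np.round(r.x,4),np.round(r.fun,1)); return r.x
E
python3 - <<'E'
from h import *
s=lambda x,y:("scene",np.array([x,y])*.425+[220,150]-.3); t=lambda x,y:("top",np.array([x-400,y])*.35+[240,190]-.3)
obs=[]
for (n,q),L in [(s(280,88),(.093,0,.196)),(s(240,328),(.11,-.095,0)),(s(240,282),(.11,-.095,.05)),(s(349,176),(.11,.095,.05)),(s(165,106),(-.11,.095,.05)),(s(47,205),(-.11,-.095,.05)),
   (t(485,118),(.11,.095,.05)),(t(682,92),(.11,-.095,.05)),(t(708,318),(-.11,-.095,.05))]: obs.append((n,L,q))
fit6(obs,[.514,-.119,.152,.152,0,0])
E
```

```text
[ 0.5127 -0.1165  0.1465  0.1488 -0.0154 -0.0226] [ 0.  -0.5 -0.  -0.  -0.6  1.6 -0.5 -0.6 -0.4  1.  -1.  -0.8 -1.4 -1.7
 -1.  -1.  -0.1  0.9 -0.  -0.1]
```

The basket hangs level to about 1° and hasn't slipped. Next I carry it to 80 mm in front of the hook and turn it to the scale's yaw.

```bash
python3 -m crank '[0,0.25,0,0,0,-0.1,0, -0.03,0.48,-0.06,0,0,-0.29,0, -0.03,0.5,-0.06,0,0,-0.29,0, -0.03,0.5,-0.06,0,0,-0.29,0, -0.03,0.5,-0.06,0,0,-0.29,0, -0.03,0.5,-0.06,0,0,-0.29,0, -0.03,0.5,-0.06,0,0,-0.29,0, -0.03,0.5,-0.06,0,0,-0.29,0, -0.03,0.5,-0.06,0,0,-0.29,0, -0.03,0.45,-0.06,0,0,-0.29,0, -0.02,0.25,0,0,0,-0.2,0, 0,0,0,0,0,0,0]'
python3 -c "
from h import *
to([.463,.122,.2975],tool(-.218,np.radians(40))@np.diag([-1,-1,1])); print(env.state()['joint_pos'].round(2))"
```

```text
t: 12.08
position: [0.4614, 0.123, 0.294]
ee_rot: [[0.745, -0.25, 0.619], [-0.192, -0.968, -0.16], [0.639, 0.0, -0.769]]
ft_force: [-0.4, 0.0, -4.3]
finger_gap: 0.097
gripper_force: 117.5
t 12.07 pos [0.4614 0.123  0.294 ] F [-0.4  0.  -4.3] gap 0.097
d units [ 0.03 -0.02  0.07] rot units [-0.01 -0.03  0.25]
[ 0.15  0.    1.78 -0.38  0.74  2.17]
```

```bash
python3 -m crank '[0.03,-0.02,0.07,0,0,0.25,0, 0,0,0,0,0,0,0, 0,0,0,0,0,0,0, 0,0,0,0,0,0,0]'|head -2
python3 -c "
from h import *
to([.463,.122,.2975],tool(-.218,np.radians(40))@np.diag([-1,-1,1]))
a=env.get_image('scene');b=env.get_image('top')
for n in('scene','top'): print([pin(n,x,1) for x in('hook_seat','hook_tip','handle_mid')])
cv2.imwrite('pics/a1.png',a);cv2.imwrite('pics/a1t.png',b)
cv2.imwrite('pics/h1.png',np.hstack([cv2.resize(a[90:210,310:430],(400,400),interpolation=2),cv2.resize(b[210:320,150:260],(400,400),interpolation=2)]))"
```

```text
t: 12.58
position: [0.4636, 0.1208, 0.2994]
t 12.57 pos [0.4636 0.1208 0.2994] F [ 0.5  0.1 -3.6] gap 0.098
d units [-0.01  0.02 -0.04] rot units [-0.01 -0.    0.02]
[[(0.47, array([391.2, 152.1]))], [(0.59, array([384.1, 147. ]))], [(0.92, array([365.4, 147.9]))]]
[[(0.56, array([185.1, 261.8]))], [(0.44, array([191.7, 262.5]))], [(0.56, array([213.5, 268.9]))]]
```

View pics/h1.png

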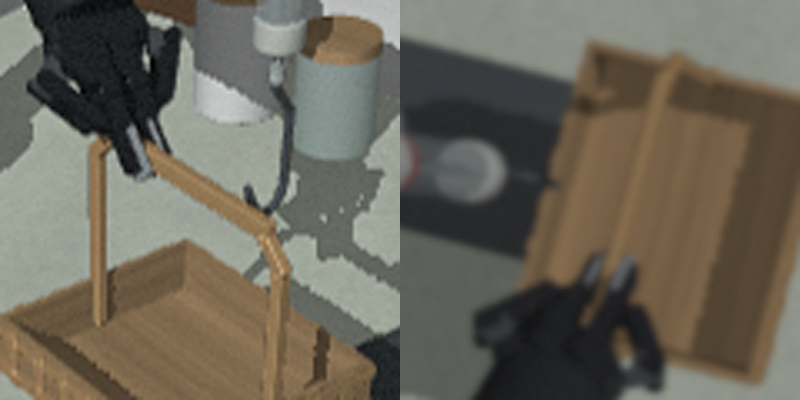

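The scene crop shows the bar just in front of the hook, with its far top end at (272,222). In the top crop the hook tip is at (550,182), which is pixel (191,260), within 1 px of prediction. A quick numeric check of the handle comes next.

```bash
python3 - <<'E'
from h import *
h=env.state()["position"]+[.0366,-.0073,.0075]; ex=np.array([.976,-.216,0])
print(h, tri(ray("scene",365.4,147.9),ray("top",213.5,268.9)), proj("scene",h+[0,0,.008]),proj("top",h+[0,0,.016]))
print("end scene",proj("scene",h+.093*ex+[0,0,.016]),"seen",np.array([272,222])*.3+[310,90])
s=lambda x,y:("scene",np.array([x,y])*.3+[310,90]-.3); t=lambda x,y:("top",np.array([x-400,y])*.275+[150,210]-.3)
obs=[(n,L,q) for (n,q),L in [(s(272,222),(.093,0,.196)),(s(97,143),(-.093,0,.196)),(s(187,240),(-.11,.095,.05)),(s(374,373),(.11,.095,.05)),(s(2,318),(-.11,-.095,.05)),
 (t(592,42),(.11,.095,.05)),(t(757,380),(-.11,-.095,.05)),(t(677,58),(.098,0,.19)),(t(522,290),(-.11,.095,.05))]]
fit6(obs,[.5,.1135,.127,-.218,0,0])
E
```

```text
[0.50033704 0.11375738 0.30728159] (array([0.49642681, 0.11694258, 0.29676654]), [np.float64(0.0030319844794515784), np.float64(0.0030319844794515997)]) [364.78913158 142.28901846] [211.56607118 266.25050664]
end scene [391.08330123 155.44056793] seen [391.6 156.6]
[ 0.5073  0.1098  0.1222 -0.2345 -0.0193  0.0058] [-1.   2.1  2.4 -4.6  1.   2.1  0.4 -1.2 -1.5  2.7  1.3 -3.5  0.4 -1.2
 -0.1  0.7 -1.6  5.3 -0.1  0. ]
```

```bash
python3 -m crank '[0.02,0.1,0.08,0,0,0,0, 0.04,0.2,0,0,0,0,0, 0.05,0.25,0,0,0,0,0, 0.05,0.25,0,0,0,0,0, 0.05,0.25,0,0,0,0,0, 0.05,0.25,0,0,0,0,0, 0.04,0.18,0,0,0,0,0, 0.03,0.08,0,0,0,0,0, 0,0,0,0,0,0,0, 0,0,0,0,0,0,0, 0,0,0,0,0,0,0]'
python3 -c "
from h import *
a=env.get_image('scene');b=env.get_image('top')
h=env.state()['position']+[.0366,-.0073,.0075];print(h)
for n in('scene','top'): print([pin(n,x,1) for x in('hook_seat','hook_tip','handle_mid')])
cv2.imwrite('pics/h2.png',np.hstack([cv2.resize(a[90:170,350:430],(400,400),interpolation=2),cv2.resize(b[210:310,140:240],(400,400),interpolation=2)]))"
```

```text
t: 14.35
position: [0.4802, 0.1987, 0.3039]
ee_rot: [[0.747, -0.219, 0.628], [-0.169, -0.976, -0.14], [0.643, -0.001, -0.766]]
ft_force: [-0.3, 1.2, -3.1]
finger_gap: 0.093
gripper_force: 117.5
[0.51682013 0.19149438 0.31134816]
[[(0.67, array([389.9, 151.5]))], [(0.5, array([384.6, 142.8]))], [(0.81, array([391.8, 136.1]))]]
[[(0.6, array([185.8, 259.5]))], [(0.44, array([191.9, 261. ]))], [(0.56, array([180.9, 257.4]))]]
```

View pics/h2.png

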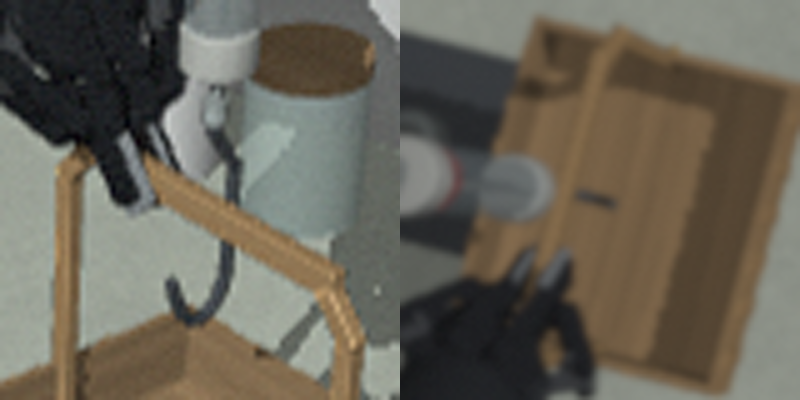

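The scene crop shows the bar in front of the shank and above the J. In the top crop the bar centre at hook level is about (181.5,259), and the hook's tip piece runs from 184 to 194. I'll check these against the prediction.

```bash
python3 - <<'E'
from h import *
h=np.array([.5168,.1915,.3113])
for z in(0,.016): print(proj("top",h+[0,0,z]),proj("scene",h+[0,0,z]))
yv=np.array([.216,.976,0]); S=np.array([.5168,.1926,.262])
for y,z in((-.019,.026),(0,-.0035),(.016,.04),(.016,.075)): print(y,z,proj("top",S+yv*y+[0,0,z]),proj("scene",S+yv*y+[0,0,z]))
# bar's y from seen top px at bar-top height
print(onz("top",181.5,258.75,.3273), "rel y", (onz("top",181.5,258.75,.3273)-S)@yv)
E
```

```text
[181.33267095 258.60395964] [389.99441802 133.62946472]
[179.35191562 258.37303232] [390.35919771 127.7011802 ]
-0.019 0.026 [190.98402055 260.78935658] [383.85541384 144.30020012]
0 -0.0035 [187.04919841 259.3065095 ] [389.09240246 152.37974118]
0.016 0.04 [175.79194417 257.12349488] [394.98133256 134.90355585]
0.016 0.075 [171.24111457 256.56497646] [395.86388563 121.97412689]
[0.51605484 0.18625844 0.3273    ] rel y -0.006350315502267221
```

```bash
python3 -m crank '[0.013,0.06,0,0,0,0,0, 0,0,-0.1,0,0,0,0, 0,0,-0.15,0,0,0,0, 0,0,-0.15,0,0,0,0, 0,0,-0.15,0,0,0,0, 0,0,-0.15,0,0,0,0, 0,0,-0.15,0,0,0,0, 0,0,-0.1,0,0,0,0, 0,0,0,0,0,0,0, 0,0,0,0,0,0,0]'
python3 -c "
from h import *
print([np.round(env.state()['ft_force'],2) for _ in range(3)])"
python3 -m crank '[0,0,-0.05,0,0,0,0, 0,0,-0.05,0,0,0,0, 0,0,-0.05,0,0,0,0, 0,0,-0.05,0,0,0,0, 0,0,0,0,0,0,0, 0,0,0,0,0,0,0, 0,0,0,0,0,0,0]'
```

```text
t: 16.0
position: [0.4811, 0.2021, 0.2566]
ee_rot: [[0.747, -0.219, 0.628], [-0.168, -0.976, -0.139], [0.643, -0.002, -0.765]]
ft_force: [0.6, -0.5, -3.1]
finger_gap: 0.098
gripper_force: 117.5
[array([ 0.61, -0.54, -3.08]), array([ 0.61, -0.54, -3.08]), array([ 0.61, -0.54, -3.08])]
t: 16.88
position: [0.4809, 0.202, 0.2464]
ee_rot: [[0.747, -0.219, 0.628], [-0.168, -0.976, -0.14], [0.643, -0.001, -0.766]]
ft_force: [0.5, -0.1, -2.0]
finger_gap: 0.095
gripper_force: 117.6
```

The hook is taking load as expected (about 8 mm of dip, force down to 2 N). I'll keep easing it down.

```bash
python3 -m crank '[0,0,-0.05,0,0,0,0, 0,0,-0.05,0,0,0,0, 0,0,-0.05,0,0,0,0, 0,0,-0.05,0,0,0,0, 0,0,0,0,0,0,0, 0,0,0,0,0,0,0]'
python3 -c "
from h import *
f=[]
for n in range(6): f.append(env.state()['ft_force']); env.get_image('scene' if n%2 else 'top')
print(np.mean(f,0))
a=env.get_image('scene')
cv2.imwrite('pics/h3.png',cv2.resize(a[80:260,310:490],(600,600),interpolation=2))"
```

```text
t: 17.62
position: [0.481, 0.202, 0.2364]
ee_rot: [[0.747, -0.219, 0.628], [-0.168, -0.976, -0.14], [0.643, -0.001, -0.766]]
ft_force: [-0.0, 0.1, 0.5]
finger_gap: 0.095
gripper_force: 117.9
[-0.2305302   0.04439946  0.1909877 ]
```

View pics/h3.png

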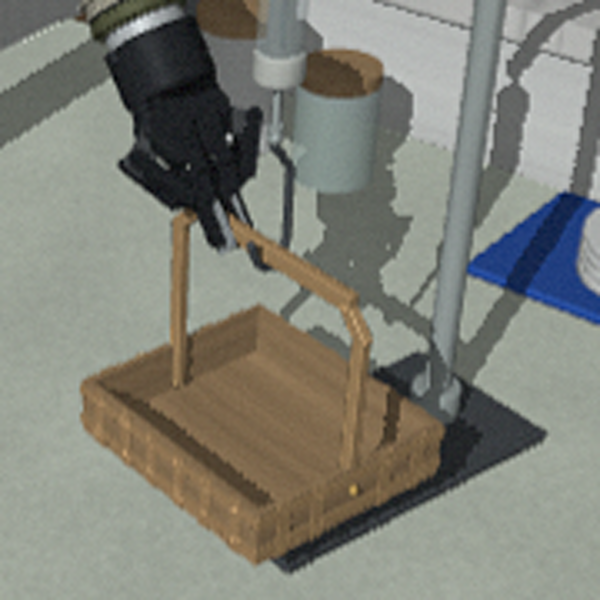

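The bar sits in the J at (260,262) in the crop, and the wrist reads about 0 N, so the hook carries the full weight. I'll open slowly, then back out along the tool axis.

```bash
python3 -m crank '[0,0,0,0,0,0,10, 0,0,0,0,0,0,13, 0,0,0,0,0,0,18, 0,0,0,0,0,0,25, 0,0,0,0,0,0,32, 0,0,0,0,0,0,40, 0,0,0,0,0,0,40]' 20 | tail -2
python3 -m crank '[-0.06,0.014,0.08,0,0,0,40, -0.12,0.03,0.15,0,0,0,40, -0.25,0.06,0.31,0,0,0,40, -0.5,0.11,0.61,0,0,0,40, -0.5,0.11,0.61,0,0,0,40]'
python3 -c "
from h import *
a=env.get_image('scene');b=env.get_image('top')
cv2.imwrite('pics/a2.png',a)
for n in('scene','top'): print([pin(n,x,1) for x in('hook_seat','handle_mid','basket')])
for n in('scene','top'):
    for x in('onion','tomato','garlic'): print(n,x,pin(n,x,4))
    for r in env.silhouettes(n,'onion'):
        m=r['mask'];v,u=np.nonzero(m);print(n,r['p'],u.mean(),v.mean(),u.min(),u.max(),v.min(),v.max(),len(u),(a if n=='scene' else b)[m].mean(0).round())
"
```

```text
finger_gap: 0.467
gripper_force: 0.0
t: 19.48
position: [0.4082, 0.2183, 0.3256]
ee_rot: [[0.747, -0.219, 0.628], [-0.169, -0.976, -0.139], [0.643, -0.002, -0.766]]
ft_force: [0.4, -0.0, 0.1]
finger_gap: 0.465
gripper_force: 0.0
[[(0.57, array([390.3, 158.5]))], [(0.58, array([388. , 160.8]))], [(0.64, array([387.7, 217.2]))]]
[[(0.55, array([189.6, 258.2]))], [(0.7, array([187.4, 261.5]))], [(0.88, array([204.7, 265.5]))]]
scene onion [(0.89, array([239.8, 352.3])), (0.73, array([191.9, 389.2])), (0.62, array([148.5, 359.9]))]
scene tomato [(0.76, array([213.4, 325.6]))]
scene garlic [(0.87, array([273.6, 368.6]))]
scene 0.85 188.35809806835067 380.8395245170877 174 202 366 395 673 [111.  94. 148.]
scene 0.63 238.89158878504674 342.6429906542056 226 252 330 355 535 [ 38.  72. 115.]
scene 0.59 146.71428571428572 352.2738095238095 133 160 339 365 588 [95. 41. 72.]
top onion [(0.78, array([424.8, 267.4])), (0.73, array([423.9, 310.6])), (0.65, array([384. , 263.6]))]
top tomato [(0.83, array([379.7, 297.6]))]
top garlic [(0.73, array([382.9, 233.9]))]
top 0.84 430.19424460431657 309.53237410071944 421 439 301 318 278 [82. 45. 66.]
top 0.77 384.9230769230769 262.5567765567766 376 394 254 271 273 [29. 57. 90.]
top 0.76 425.6043956043956 267.54212454212455 417 435 259 277 273 [ 88.  75. 116.]
```

```bash
python3 - <<'E'
from h import *
c={}
for n,u,v in(("scene",239,342.5),("top",385,262.5)): c[n]=ray(n,u,v)
X,e=tri(c["scene"],c["top"]); print("onion mid",X,e)
for z in(.035,.04): print(onz("scene",239,342.5,z),onz("top",385,262.5,z))
print("hmid",tri(ray("scene",388,160.8),ray("top",187.4,261.5)))
b=np.array([.5168,.1926,.064]); print("expected hmid px",proj("scene",b+[0,0,.18]),proj("top",b+[0,0,.18]), "basket px",proj("scene",b),proj("top",b))
for nm,z in(("tomato",.012+.022),("garlic",.012+.025)):
    r=[]
    for n in("scene","top"):
        m=env.silhouettes(n,nm)[0]["mask"]; v,u=np.nonzero(m); r.append(ray(n,(u.min()+u.max())/2,(v.min()+v.max())/2))
    print(nm,tri(*r))
to([.5,-.35,.2],tool(0,np.radians(20))@np.diag([-1,-1,1]))
E
```

```text
onion mid [ 0.53087872 -0.35031945  0.03771601] [np.float64(0.0003615344069317185), np.float64(0.00036153440693200556)]
[ 0.52918535 -0.34881219  0.035     ] [ 0.53073345 -0.35103663  0.035     ]
[ 0.53277404 -0.35110844  0.04      ] [ 0.53058095 -0.35023737  0.04      ]
hmid (array([0.51124741, 0.19935426, 0.22895775]), [np.float64(0.0007359750389056417), np.float64(0.0007359750389055345)])
expected hmid px [388.78058783 157.41040815] [188.64372222 259.49176314] basket px [385.23008892 214.5667233 ] [205.56117095 261.45481698]
tomato (array([ 0.42637057, -0.34110118,  0.03236051]), [np.float64(5.820537157282829e-05), np.float64(5.820537157279464e-05)])
garlic (array([ 0.61673151, -0.34032457,  0.02860998]), [np.float64(0.0011934379471197892), np.float64(0.0011934379471199923)])
t 20.48 pos [0.4094 0.2182 0.3243] F [ 0.5 -0.2  0.2] gap 0.47
d units [  1.81 -11.36  -2.49] rot units [0.27 2.49 1.56]
```

The empty basket hangs where expected: handle_mid measures about (0.511, 0.199, 0.229) against an expected (0.517, 0.193, 0.244). The onion is at (0.531, -0.350), between the tomato (x=0.426) and the garlic (x=0.617). I move over it with a 20° lean toward the robot.

```bash
python3 -m crank '[0,-0.5,0.1,0,0,0,85, 0,-0.95,0.1,0.02,0.25,0.16,85, 0,-0.95,0,0.02,0.25,0.16,85, 0,-0.95,0,0.02,0.25,0.16,85, 0.1,-0.95,0,0.03,0.25,0.16,85, 0.2,-0.95,-0.2,0.03,0.25,0.16,85, 0.3,-0.95,-0.3,0.03,0.25,0.16,85, 0.4,-0.95,-0.4,0.03,0.25,0.16,85, 0.4,-0.95,-0.5,0.03,0.25,0.16,85, 0.4,-0.95,-0.6,0.03,0.25,0.16,85, 0.4,-0.95,-0.6,0.03,0.25,0.16,85, 0.4,-0.95,-0.6,0,0,0,85]'
python3 -c "
from h import *
to([.539,-.35,.0155],tool(0,np.radians(20))@np.diag([-1,-1,1])); print(env.state()['joint_pos'].round(2))"
```

```text
t: 21.98
position: [0.5403, -0.3303, 0.1731]
ee_rot: [[0.94, 0.005, 0.342], [0.004, -1.0, 0.002], [0.342, -0.001, -0.94]]
ft_force: [-0.0, -0.4, 0.4]
finger_gap: 0.989
gripper_force: 0.0
t 21.98 pos [ 0.5403 -0.3303  0.1731] F [-0.  -0.4  0.4] gap 0.989
d units [-0.03 -0.39 -3.15] rot units [-0.01 -0.   -0.04]
[-0.84  0.46  1.39  0.3   1.07  0.61]
```

```bash
python3 -m crank '[-0.03,-0.39,0,0,0,0,85, 0,0,-0.6,0,0,0,85, 0,0,-0.7,0,0,0,85, 0,0,-0.7,0,0,0,85, 0,0,-0.6,0,0,0,85, 0,0,-0.35,0,0,0,85, 0,0,-0.2,0,0,0,85, 0,0,0,0,0,0,85]'
python3 -c "
from h import *
to([.539,-.35,.0155],tool(0,np.radians(20))@np.diag([-1,-1,1]))
for n in('scene','top'):
    env.get_image(n)
    for r in env.silhouettes(n,'onion'):
        m=r['mask'];v,u=np.nonzero(m);print(n,r['p'],u.mean(),v.mean())"
```

```text
t: 22.98
position: [0.538, -0.3479, 0.017]
ee_rot: [[0.94, 0.005, 0.342], [0.004, -1.0, 0.003], [0.342, -0.001, -0.94]]
ft_force: [0.7, 0.5, 0.5]
finger_gap: 0.994
gripper_force: 0.0
t 22.98 pos [ 0.538  -0.3479  0.017 ] F [0.7 0.5 0.5] gap 0.994
d units [ 0.02 -0.04 -0.03] rot units [-0.01 -0.   -0.04]
scene 0.84 146.39072847682118 352.0827814569536
scene 0.77 188.74586466165414 380.79548872180453
top 0.61 385.04430379746833 258.2911392405063
top 0.58 425.6219081272085 267.0989399293286
top 0.56 430.0233333333333 309.73333333333335
```

```bash
python3 -m crank '[0,0,0,0,0,0,45, 0,0,0,0,0,0,45, 0,0,0,0,0,0,45, 0,0,0,0,0,0,45, 0,0,0,0,0,0,45]' 35 | tail -2
python3 -m crank '[0,0,0.2,0,0,0,45, 0,0,0.5,0,0,0,45, 0,0,0.9,0,0,0,45, 0,0,0.9,0,0,0,45, 0,0,0.9,0,0,0,45, 0,0,0.3,0,0,0,45, 0,0,0,0,0,0,45]'
python3 - <<'E'
from h import *
a=env.get_image('scene');b=env.get_image('top')
cv2.imwrite('pics/o1.png',np.hstack([cv2.resize(a[230:400,120:320],(400,340)),cv2.resize(b[200:330,340:493],(400,340))]))
for n in('scene','top'): print([pin(n,x,1) for x in('hook_seat','handle_mid','basket')])
E
```

```text
finger_gap: 0.663
gripper_force: 36.0
t: 24.68
position: [0.5378, -0.3477, 0.2018]
ee_rot: [[0.94, 0.005, 0.342], [0.004, -1.0, 0.002], [0.342, -0.001, -0.94]]
ft_force: [0.7, 0.2, -2.3]
finger_gap: 0.658
gripper_force: 37.7
[[(0.65, array([388.7, 157.2]))], [(0.97, array([391.8, 157.3]))], [(0.85, array([388.3, 215.8]))]]
[[(0.53, array([187.1, 257.9]))], [(0.59, array([192.5, 264.3]))], [(0.96, array([206.5, 263.8]))]]
```

View pics/o1.png

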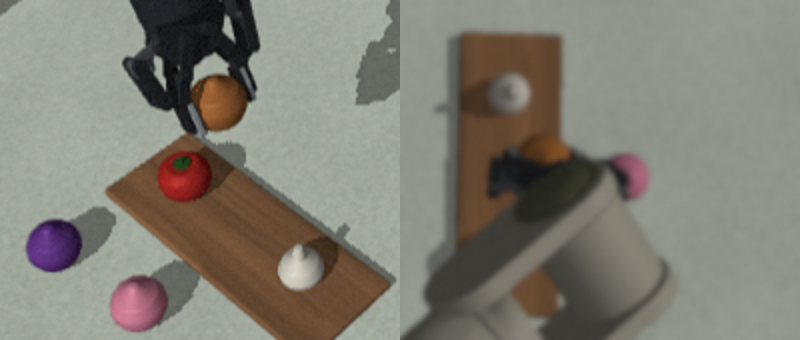

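The onion is held upright between the fingers, with the tomato and the garlic untouched on the board. Next I measure the hanging basket's pose.

```bash
python3 - <<'E'
from h import *
from scipy.optimize import minimize
print(tri(ray("scene",388.3,215.8),ray("top",206.5,263.8)),tri(ray("scene",391.8,157.3),ray("top",192.5,264.3)))
M={n:env.silhouettes(n,"basket")[0]["mask"] for n in("scene","top")}
def render(p,n):
    c,s=np.cos(p[3]),np.sin(p[3]); m=np.zeros((480,640),np.uint8)
    W=lambda L:proj(n,[p[0]+c*L[0]-s*L[1],p[1]+s*L[0]+c*L[1],p[2]+L[2]])
    box=[W((x,y,z)) for x in(-.11,.11) for y in(-.095,.095) for z in(0,.05)]
    cv2.fillPoly(m,[np.round(16*cv2.convexHull(np.float32(box))).astype(np.int32)],1,shift=4)
    h=[W(l) for l in((-.104,0,.05),(-.104,0,.178),(-.093,0,.188),(.093,0,.188),(.104,0,.178),(.104,0,.05))]
    cv2.polylines(m,[np.round(16*np.float32(h)).astype(np.int32)],False,1,4,shift=4); return m>0
f=lambda p:sum((render(p,n)^M[n]).sum() for n in M)
p0=[.5168,.1926,.064,-.218]; print(f(p0))
best=min((minimize(f,p0,method="Nelder-Mead",options=dict(initial_simplex=np.array([p0]+[np.add(p0,d*np.eye(4)[i]*k) for i,d in enumerate((.01,.01,.01,.05))])))for k in(1,-1,.5)),key=lambda r:r.fun)
print(best.x,best.fun)
E
```

```text
(array([0.51549037, 0.19675023, 0.05529114]), [np.float64(0.007446988878886823), np.float64(0.0074469888788868)]) (array([0.51340588, 0.19066927, 0.24160315]), [np.float64(0.011678302496811703), np.float64(0.011678302496811703)])
956Traceback (most recent call last):
  File "<stdin>", line 14, in <module>
  File "<stdin>", line 14, in <genexpr>
    res = _minimize_neldermead(fun, x0, args, callback, bounds=bounds,
                               **options)
    fsim[j] = func(sim[j])
              ~~~~^^^^^^^^
    fx = function(np.copy(x), *(wrapper_args + args))
  File "<stdin>", line 12, in <lambda>
  File "<stdin>", line 12, in <genexpr>
  File "<stdin>", line 8, in render
  File "<stdin>", line 7, in <lambda>
  File "h.py", line 13, in proj
    c,f,R,t=cal(n); p=R@np.array(X)+t; s=p[:2]/p[2]; s=s*(1+c["k1"]*(s@s)); return s*f+[c["cx"],c["cy"]]
            ~~~^^^
  File "h.py", line 4, in cal
    c=env.get_calibration(n); f=240/np.tan(np.radians(c["vfov"])/2)
ValueError: time passes only in moves, steps and waits
```

```bash
sed -i 's/^def cal(n):/import functools\n@functools.lru_cache\ndef cal(n):/' h.py; python3 - <<'E'
from h import *
from scipy.optimize import minimize
env.get_image("scene");env.get_image("top")
M={n:env.silhouettes(n,"basket")[0]["mask"] for n in("scene","top")}
def render(p,n):
    c,s=np.cos(p[3]),np.sin(p[3]); m=np.zeros((480,640),np.uint8)
    W=lambda L:proj(n,[p[0]+c*L[0]-s*L[1],p[1]+s*L[0]+c*L[1],p[2]+L[2]])
    box=[W((x,y,z)) for x in(-.11,.11) for y in(-.095,.095) for z in(0,.05)]
    cv2.fillPoly(m,[np.round(16*cv2.convexHull(np.float32(box))).astype(np.int32)],1,shift=4)
    h=[W(l) for l in((-.104,0,.05),(-.104,0,.178),(-.093,0,.188),(.093,0,.188),(.104,0,.178),(.104,0,.05))]
    cv2.polylines(m,[np.round(16*np.float32(h)).astype(np.int32)],False,1,4,shift=4); return m>0
f=lambda p:sum((render(p,n)^M[n]).sum() for n in M)
p0=[.5168,.1926,.064,-.218]; print(f(p0),[x.sum() for x in M.values()])
for k in(1,-1):
    r=minimize(f,p0,method="Nelder-Mead",options=dict(initial_simplex=np.array([p0]+[np.add(p0,d*np.eye(4)[i]*k) for i,d in enumerate((.01,.01,.01,.05))])))
    print(r.x.round(4),r.fun)
E
```

```text
814 [np.int64(5705), np.int64(5317)]
[ 0.5184  0.192   0.0596 -0.228 ] 545.0
[ 0.5183  0.1924  0.0594 -0.226 ] 545.0
```

The basket is confirmed at (0.518, 0.192, about 0.062), yaw -0.226. The onion goes to basket y = -35 mm. I'll carry it to a stand-off 230 mm back along the tool axis and turn 77°.

```bash
python3 -m crank '[0,0.2,0.3,0,0,0.4,45, -0.07,0.6,0.25,0,0,0.8,45, -0.08,0.8,0.15,0,0,0.85,45, -0.08,0.8,0.15,0,0,0.85,45, -0.08,0.8,0.15,0,0,0.85,45, -0.08,0.8,0.15,0,0,0.85,45, -0.08,0.8,0.15,0,0,0.85,45, -0.08,0.8,0.15,0,0,0.85,45, -0.08,0.8,0.15,0,0,0.85,45, -0.08,0.8,0.1,0,0,0.85,45, -0.08,0.8,0.1,0,0,0.85,45, -0.07,0.4,0,0,0,0.8,45]'
python3 -c "
from h import *
to([.494,.088,.292],tool(1.346,np.radians(20))@np.diag([-1,-1,1])); print(env.state()['joint_pos'].round(2))"
```

```text
t: 26.88
position: [0.4946, 0.0738, 0.2924]
ee_rot: [[0.199, 0.977, 0.073], [0.918, -0.212, 0.334], [0.342, 0.0, -0.94]]
ft_force: [-0.1, -0.2, -1.6]
finger_gap: 0.662
gripper_force: 37.7
t 26.88 pos [0.4946 0.0738 0.2924] F [-0.1 -0.2 -1.6] gap 0.662
d units [-0.01  0.28 -0.01] rot units [ 0.    0.   -0.08]
[-0.28  0.22  1.4   0.35  1.55 -0.07]
```

```bash
python3 -m crank '[-0.01,0.28,0,0,0,-0.08,45, 0.02,0.1,-0.3,0,0,0,45, 0.035,0.16,-0.45,0,0,0,45, 0.04,0.16,-0.46,0,0,0,45, 0.04,0.16,-0.46,0,0,0,45, 0.04,0.16,-0.46,0,0,0,45, 0.04,0.16,-0.46,0,0,0,45, 0.03,0.12,-0.3,0,0,0,45, 0.01,0.06,-0.15,0,0,0,45, 0,0,0,0,0,0,45]'
python3 -c "
from h import *
to([.5118,.1648,.076],tool(1.346,np.radians(20))@np.diag([-1,-1,1]))
a=env.get_image('scene');b=env.get_image('top')
for n in('scene','top'): print(pin(n,'onion'))
cv2.imwrite('pics/o2.png',np.hstack([cv2.resize(a[100:270,310:480],(400,400),interpolation=2),cv2.resize(b[200:320,150:270],(400,400),interpolation=2)]))"
```

```text
t: 28.12
position: [0.5072, 0.14, 0.1397]
ee_rot: [[0.216, 0.973, 0.077], [0.915, -0.229, 0.333], [0.342, -0.001, -0.94]]
ft_force: [0.1, 0.8, -1.2]
finger_gap: 0.657
gripper_force: 37.7
t 28.12 pos [0.5072 0.14   0.1397] F [ 0.1  0.8 -1.2] gap 0.657
d units [ 0.09  0.5  -1.27] rot units [ 0.   -0.01  0.04]
[(0.97, array([192.1, 386.9])), (0.82, array([149.5, 360.4])), (0.66, array([368.7, 200.4]))]
[(0.68, array([427. , 310.5])), (0.6, array([423.2, 268. ]))]
```

View pics/o2.png

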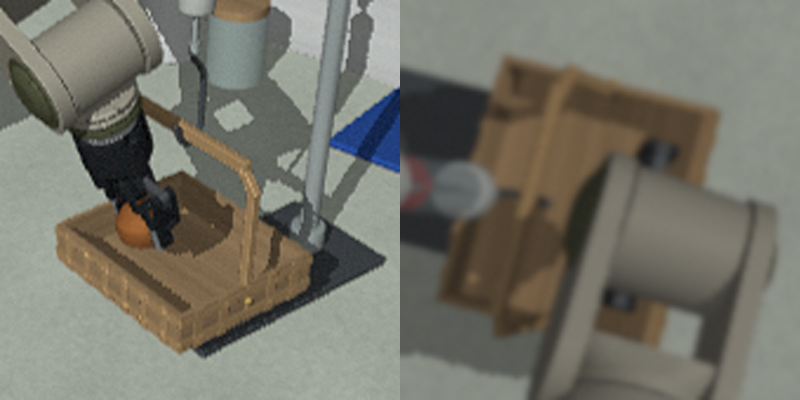

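The onion is above the basket floor inside the walls, the gripper is clear of the bar, and the basket hangs undisturbed. I lower it the rest of the way slowly.

```bash
python3 -m crank '[0.012,0.07,-0.16,0,0,0,45, 0.012,0.07,-0.18,0,0,0,45, 0.012,0.07,-0.18,0,0,0,45, 0.012,0.07,-0.18,0,0,0,45, 0.012,0.07,-0.18,0,0,0,45, 0.012,0.07,-0.16,0,0,0,45, 0.01,0.04,-0.1,0,0,0,45, 0.01,0.03,-0.08,0,0,0,45, 0,0,0,0,0,0,45, 0,0,0,0,0,0,45]'
python3 -c "
from h import *
f=[]
for k in range(6): f.append(env.state()['ft_force']); env.get_image('top')
print(np.mean(f,0)); to([.5118,.1648,.076],tool(1.346,np.radians(20))@np.diag([-1,-1,1]))"
```

```text
t: 29.58
position: [0.5119, 0.1645, 0.079]
ee_rot: [[0.214, 0.974, 0.077], [0.915, -0.228, 0.333], [0.342, -0.001, -0.94]]
ft_force: [-0.3, 0.1, -0.4]
finger_gap: 0.657
gripper_force: 37.7
[-0.16871193  0.04726099 -1.53051372]
t 29.88 pos [0.5118 0.1645 0.0788] F [ 0.4 -0.6 -0.1] gap 0.661
d units [-0.    0.01 -0.06] rot units [ 0.   -0.01  0.04]
```

```bash
for i in 1 2; do python3 -m crank '[0,0,-0.05,0,0,0,45, 0,0,-0.05,0,0,0,45, 0,0,0,0,0,0,45, 0,0,0,0,0,0,45]' | sed -n 2p
python3 -c "
from h import *
f=[]
for k in range(8): f.append(env.state()['ft_force']); env.get_image('top')
print(np.mean(f,0))"; done
```

```text
position: [0.5118, 0.1646, 0.0737]
[-0.00181301  0.33601413 -1.2732001 ]
position: [0.5118, 0.1646, 0.0688]
[ 0.12874669  0.23883018 -0.40453225]
```

The floor is taking the onion's weight (wrist reading down to 0.4 N). I'll lower 2 mm more, open slowly, and retreat along the tool axis.

```bash
python3 -m crank '[0,0,-0.04,0,0,0,45, 0,0,0,0,0,0,45, 0,0,0,0,0,0,58, 0,0,0,0,0,0,60, 0,0,0,0,0,0,62, 0,0,0,0,0,0,66, 0,0,0,0,0,0,72, 0,0,0,0,0,0,78, 0,0,0,0,0,0,78, 0,0,0,0,0,0,78, 0,0,0,0,0,0,78]' 20 | tail -4
python3 -m crank '[-0.01,-0.03,0.09,0,0,0,78, -0.02,-0.07,0.19,0,0,0,78, -0.02,-0.1,0.28,0,0,0,78, -0.035,-0.16,0.45,0,0,0,78, -0.04,-0.16,0.46,0,0,0,78, -0.04,-0.16,0.46,0,0,0,78, -0.06,-0.25,0.7,0,0,0,78, -0.06,-0.25,0.7,0,0,0,78, -0.06,-0.25,0.7,0,0,0,78, 0,-0.9,0.3,0,0,0,78, 0,-0.9,0.3,0,0,0,78, 0,-0.9,0,0,0,0,78]' | head -2
python3 - <<'E'
from h import *
def obs():
    for n in('scene','top'):
        im=env.get_image(n); print(n,round(env.state()['t'],2),[pin(n,x,1) for x in('hook_seat','handle_mid','basket')],[o for o in pin(n,'onion',4)])
        for r in env.silhouettes(n,'onion'):
            m=r['mask'];v,u=np.nonzero(m)
            if abs(u.mean()-(375 if n=='scene' else 215))<60: print('onion',r['p'],u.mean(),v.mean(),im[m].mean(0).round())
        for x in('tomato','garlic','mug'): print(x,pin(n,x,1),end=' ')
        print()
obs()
E
```

```text
ee_rot: [[0.214, 0.974, 0.077], [0.915, -0.228, 0.333], [0.342, -0.001, -0.94]]
ft_force: [0.9, 0.1, -0.3]
finger_gap: 0.918
gripper_force: 0.0
t: 34.55
position: [0.4942, -0.0436, 0.3004]
scene 34.6 [[(0.63, array([390.4, 158.5]))], [(0.66, array([389.9, 164.6]))], [(0.72, array([389.5, 215.1]))]] [(0.89, array([380.8, 221.5])), (0.68, array([148.1, 358.9])), (0.58, array([190.6, 391.2]))]
onion 0.54 379.24852071005915 214.07100591715977 [ 41.  77. 121.]
tomato [(0.84, array([214.6, 327. ]))] garlic [(0.82, array([272.7, 366.7]))] mug [(0.76, array([413.7, 354.3]))] 
top 35.05 [[(0.53, array([187.5, 257.1]))], [(0.57, array([189.4, 263.1]))], [(0.97, array([204.5, 262.2]))]] [(0.86, array([423.3, 268.9])), (0.83, array([213.4, 265.1])), (0.6, array([427.7, 311.5]))]
onion 0.5 212.1631419939577 262.7794561933535 [ 35.  66. 100.]
tomato [(0.66, array([379.6, 294. ]))] garlic [(0.69, array([381.2, 234.7]))] mug [(0.77, array([311.1, 174. ]))]
```

```bash
python3 -m crank '[0,0,0,0,0,0,78, 0,0,0,0,0,0,78, 0,0,0,0,0,0,78, 0,0,0,0,0,0,78, 0,0,0,0,0,0,78, 0,0,0,0,0,0,78, 0,0,0,0,0,0,78, 0,0,0,0,0,0,78, 0,0,0,0,0,0,78, 0,0,0,0,0,0,78, 0,0,0,0,0,0,78, 0,0,0,0,0,0,78]' | head -1
python3 - <<'E'
from h import *
X,e=tri(ray("scene",379.2,214.1),ray("top",212.2,262.8)); b=np.array([.518,.192]); c,s=np.cos(-.226),np.sin(-.226)
d=X[:2]-b; print("onion mid",X,e,"in basket xy",c*d[0]+s*d[1],-s*d[0]+c*d[1])
fr=[env.get_image("scene").astype(int) for _ in range(8)]
r=(slice(100,280),slice(310,450))
print([np.abs(f[r]-fr[0][r]).mean().round(2) for f in fr[1:]],[(np.abs(f[r]-fr[0][r]).max(2)>40).sum() for f in fr[1:]])
E
```

```text
t: 36.95
onion mid [0.51315413 0.16941442 0.07719504] [np.float64(6.555528668799745e-06), np.float64(6.555528668595434e-06)] in basket xy 0.0003383623227393613 -0.023097111777935237
[np.float64(2.17), np.float64(2.21), np.float64(2.22), np.float64(2.22), np.float64(2.23), np.float64(2.21), np.float64(2.21)] [np.int64(4), np.int64(0), np.int64(3), np.int64(1), np.int64(1), np.int64(0), np.int64(2)]
```

The onion lies in the basket at about (0, -23 mm) in the basket frame. Nothing moves between frames except noise, and the robot is clear, so I hand in.

```bash
python3 -c "
from workcell import env
print(env.sign_off())"
```

```text
the job is handed in; nothing more can be done
None
```

I handed the job in at about 37 s: the basket hangs still from the hook alone with the onion lying in it, and the camera checks showed the tomato, garlic and mug where they started; no verdict came back.

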